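# Send stacked kiln props round the guide rail

## Robot

A 6-joint arm with a two-finger parallel gripper is mounted at the origin on the work surface; the furniture and walls round the work are solid. World frame = base frame: x ahead of the robot, y to its left, z up, the work surface at z = 0. Lengths are in m, angles in rad, forces in N, time in s.
With the tool pointing down it reaches from about 0.375 to 0.975 m from the base axis. Payload 3.8 kg.
Tool frame: the origin (TCP) lies on the centre line of the jaws, within the pads' length; the fingertips stand 14 mm ahead of it and the grasp point (between the pads) lies 5 mm behind it; z points along the fingers, y is the line along which they close (so a half turn about z gives the same grasp; the last joint's range is limited). The gripper opens to 85 mm and grips with 20 to 120 N. Pads are 22 mm wide; open, the fingers measure 114 mm over their backs; the gripper's body (76 mm by 85 mm) begins 54 mm behind the grasp point. The pads swing forward as they close: fully open they stand 13 mm farther back than shut.
Start: joints at [1.065, 0.264, 1.604, -0, 1.274, -0.037], TCP at [0.305, 0.602, 0.208] pointing down, gripper open.
Joint ranges: [-2.63, 2.63], [-0.94, 2.18], [0.31, 2.57], [-1.31, 4.45], [0, 2.66], [-2.55, 2.55]. Speed limits (rad/s): [2.57, 2.57, 3.14, 3.14, 3.14, 3.14].

## Interface

Orientations are given as a rotation vector (axis times angle).
In Python, from workcell import bot, eyes, spot_in gives the robot as it stands.
- The arm moves only by the tool carry_out, never from a script. Its argument "series" is text: rows parted by semicolons, each of 4 numbers parted by spaces: the shift along the world's x, y, z in m, then the turn about the world's z in degrees. In form: tx ty tz roll; .... A call has 1 to 20 rows; each row shifts and turns the commanded pose from where the row before left it; what a row does not reach is not made up. A row lasts 1/8 s, in which the tool goes at most 62.5 mm and 10.7 degrees, less where a joint would pass 70% of its speed; a pose out of reach is approached as far as the arm can. A call is refused whole if a number of a shift passes 0.0625 or a number of a turn 10.7, either way. A call with a gripper value outside its range is refused whole. "jaw" is the gripper command: -1 is shut, 1 is fully open, values between are in proportion, set as the call begins (left out, the last holds). The fingers move at their own pace and stop on an object; "grip_force" is the grip in N (left out, the last holds). Time passes only in rows, so rows that do not move let the fingers close. It gives the time, the measured TCP pose, the force, the opening and the grip force at its end, in the units of the state.
- bot.read_state(): the state, without advancing time (a new reading comes with each control period).
- eyes.read_camera(name): name is "scene" or "top" or "wrist"; returns (picture, depth): 480x640x3 uint8, blue, green, red; 480x640 float32, m along the optical axis (not along the pixel's ray), 0 where there is no reading.
- eyes.get_calibration(name): a dict with "K" (3x3 intrinsics, pixels), "distortion" ([k1, k2, p1, p2, k3] as OpenCV has them; the pictures are not rectified), "position" and "rotation" of the camera in the world; the wrist camera has in their place "T_tool_cam" (4x4, takes a point from camera to tool coordinates, whose origin is the TCP and whose axes are the flange's). Camera axes: x right, y down, z forward; pixel columns grow to the right and rows downward; lengths in m; the calibration is good to about 2 mm. A picture is of the moment at which its call begins: read the wrist's pose just before it. get_calibration takes no time and is no camera call.
- bot.finish_job(): hands the job in; it is judged then, once.
Trained networks look in the newest picture that a camera, given by its name, has taken for a name from the list of things; names that differ only in an ending like _2 or _b are one class to them, and where a whole thing is asked for, a point or a joint stands for the part that bears it (a point fixed in the world has none). Each returns a list of dicts, best first, with "score" (0 to 1); they miss things now and then, are a little off and sometimes report something else, mostly with a low value. They report only what shows in the picture. A call takes as long as a camera call. They do not tell look-alikes from the thing itself.
- spot_in(camera, target): "rect" ([centre column, centre row, width, height] in pixels, round what is visible of it).
The state is a dict: "time": time; "q": joint angles; "joint_vel": joint speeds; "joint_torque": joint torques, N m; "tool_pos": TCP position; "tcp_rot": TCP orientation; "wrist_force": force on the tool from outside, world axes, zero at the start; "torque": the same for the moment, N m; "width": opening from 0.0 (shut) to 1.0 (fully open); "grip_force": force on a finger pad.
Only numpy, scipy, OpenCV 4.12 (cv2) and the standard library are available. Lean on these libraries where they do the work, as an engineer would, in place of code of your own. Each camera call takes 0.05 s, during which the arm holds its last target. There are 200 camera calls.

## Task

Load the round blue carrier where it stands at the open end of the guide track: the large sand-coloured kiln prop flat on its middle, then the smaller brick-red one flat on the middle of the large one, lengthwise along it, so that neither overhangs what is under it. Then push the carrier along between the rails, round the bend and fully home against the black end stop, without lifting or tipping it and with the stack still in place. Leave the cobalt jar and the blue tape roll alone.

Things in the scene. Friction and masses are not known exactly. Their poses are not given: they have to be found in the camera images.
- track: fixed L-shaped grey plate, 336 x 336 x 5 mm, with low rails (6 mm thick, tops 20 mm above the table) forming a channel 138 mm wide. Origin: middle of the square, on the table. In its frame (mm) the channel's centre line runs along +y from the open entry (-92.5, -168) to (-92.5, -42.5), a quarter circle of radius 135 to (42.5, 92.5), then along +x to the end stop's face at x = 157.5.
- home (a point): where the carrier's centre lies when it is home against the black rubber end stop (23 mm high above the table): (92.5, 92.5, 5) mm in the track's frame, on the plate's top. x points along the last straight towards the stop, y across it.
- bend_center (a point): centre of the quarter circle of the bend (a turn to the right, as travelled), at (42.5, -42.5, 5) mm in the track's frame, level with the plate's top. The rails' inner faces there have radii 66 and 204 mm, the centre line 135 mm.
- carrier: loose blue disc with a black band and black deck, 130 mm diameter, 30 mm high, about 0.35 kg; starts on the plate in the entry straight with about 4 mm play to each rail. Its top is 15 mm above the rails' tops. Origin: centre of its underside; z up. It slides and may turn freely between the rails; pushing it loaded takes about 3 to 8 N.
- large_prop_mid (a point): centre of the large sand-coloured ceramic kiln prop, a block 90 (its x) x 60 (its y) x 24 mm (z) with two square openings through it from top to bottom, about 0.2 kg; starts flat on the table, 12 mm from the centre to the underside.
- large_prop: the same large prop; origin at the centre of its underside.
- small_prop_mid (a point): centre of the small brick-red ceramic kiln prop, a block 60 (its x) x 36 (its y) x 24 mm (z) with two square openings through it from top to bottom, about 0.1 kg; starts flat on the table, 12 mm from the centre to the underside.
- small_prop: the same small prop; origin at the centre of its underside.
- jar_cobalt: bystander: jar of blue-violet enamel, 83 mm diameter, 99 mm high, standing on the table; origin at the centre of its underside.
- tape_roll: bystander: roll of blue masking tape lying flat, 77 mm diameter, 24 mm high; origin at the centre of its underside.
There are look-alikes about, which are no part of the job. What is shaped like the large_prop but green or yellow is not meant.

How it is judged:
On the way, in this order (a step that is already met when the one before it is completed fails the run):
1. the large prop lies flat on the middle of the carrier, released (horizontal distance between large_prop_mid and carrier below 0.011 m and z of large_prop_mid in the frame of carrier between 0.038 and 0.046 m and angle between large_prop_mid's own z axis and vertical below 0.08 rad and contact force between the fingers and large_prop below 0.2 N), for 0.2 s.
2. the small prop lies flat on the middle of the large one, lengthwise, released (all of step 1 and x of small_prop_mid in the frame of large_prop_mid between -0.013 and 0.013 m and y of small_prop_mid in the frame of large_prop_mid between -0.009 and 0.009 m and z of small_prop_mid in the frame of large_prop_mid between 0.02 and 0.028 m and angle between the x axis of small_prop_mid and the x axis of large_prop_mid, either way round below 0.17 rad and angle between small_prop_mid's own z axis and vertical below 0.08 rad and contact force between the fingers and small_prop below 0.2 N), for 0.2 s.
3. the carrier is home against the end stop with the stack on it (all of step 2 and x of carrier in the frame of home above -0.007 m and y of carrier in the frame of home between -0.008 and 0.008 m), for 0.2 s.
At the end, for the whole second after the job is handed in: Carrier in the track within 7 mm of the end stop and 8 mm of the centre line; large prop flat on it, centred within 11 mm; small prop flat on the large one, within 13 mm lengthwise and 9 mm crosswise of its middle, long sides within 0.17 rad; all at rest (all of step 3 and linear speed of each of carrier, large_prop, small_prop below 0.01 m/s); the robot touches nothing.
It fails at once if the carrier is lifted more than 10 mm off the track's plate or tipped (height (world z) of carrier above 0.015 m or angle between carrier's own z axis and vertical above 0.12 rad).
It fails at once if the cobalt jar or the tape roll is moved more than 25 mm (distance of any of jar_cobalt, tape_roll from where it was at the start of the episode above 0.025 m).
It also fails if it takes over 72 s, if anything falls off the work surface, if the arm or the gripper's body presses on something with over 40 N, if the wrist force passes 120 N, or if a joint passes its speed limit or range.

## Working session

There is one attempt and no reset: what is moved stays moved. The work goes in short steps, Python scripts to look and compute and a tool call to move; the robot and the scene stay as the last step left them, time stands still between calls to the robot, and variables do not carry over. Pictures are saved under pics/ and viewed, at most 10 in all, crops included, and the job is handed in when it is done.

Besides the shell and the picture viewer there is one more tool, called as name(argument=value, ...) on one line, values as JSON. carry_out: Moves the arm, as the interface text tells. Its arguments: {"type":"object","properties":{"series":{"type":"string"},"jaw":{"type":"number"},"grip_force":{"type":"number"}},"required":["series"]}

```bash
mkdir -p pics
cat > h.py <<'E'
import numpy as np, cv2
from workcell import bot, eyes, spot_in
from scipy.spatial.transform import Rotation as R
def cam(n):
    s=bot.read_state(); im,d=eyes.read_camera(n); c=eyes.get_calibration(n)
    if 'position' in c:
        r=np.array(c['rotation'],float); r=r if r.shape==(3,3) else R.from_rotvec(r).as_matrix(); p=np.array(c['position'])
    else:
        T=np.array(c['T_tool_cam']); Rt=R.from_rotvec(s['tcp_rot']).as_matrix()
        r=Rt@T[:3,:3]; p=Rt@T[:3,3]+np.array(s['tool_pos'])
    return im,d,np.array(c['K']),np.array(c['distortion']),r,p
def world(px,C,z=None):
    im,d,K,D,r,p=C; px=np.array(px,float).reshape(-1,2)
    n=cv2.undistortPoints(px[:,None],K,D)[:,0]; ray=np.c_[n,np.ones(len(n))]
    if z is None:
        dd=d[px[:,1].astype(int),px[:,0].astype(int)]; return (ray*dd[:,None])@r.T+p
    w=ray@r.T; return p+w*((z-p[2])/w[:,2])[:,None]
def pixel(P,C):
    im,d,K,D,r,p=C; return cv2.projectPoints(((np.array(P,float)-p)@r)[:,None],np.zeros(3),np.zeros(3),K,D)[0][:,0]
E
python3 - <<'E'
from h import *
print(bot.read_state())
C=cam('top'); S=cam('scene')
print(C[5],C[4],S[5])
cv2.imwrite('pics/top.png',C[0]);cv2.imwrite('pics/scene.png',S[0])
spots={}
for t in ['track','carrier','large_prop','small_prop','jar_cobalt','tape_roll']:
    for o in spot_in('top',t): print(t,o, world([o['rect'][:2]],C).round(3))
E
```

```text
{'time': 0.0, 'q': array([ 1.06508350e+00,  2.64703739e-01,  1.60536134e+00, -4.74863056e-05,
        1.27372128e+00, -3.69321639e-02]), 'joint_vel': array([ 0.00029118, -0.00025011, -0.00078306, -0.00078749,  0.00051237,
       -0.00036324]), 'joint_torque': array([-2.73776368e-04, -5.15145671e+01, -3.67304850e+01, -1.54077525e-04,
        1.33256221e-02,  1.84319717e-06]), 'tool_pos': array([0.30462068, 0.60147712, 0.20640223]), 'tcp_rot': array([-0.72948687, -3.05516336,  0.00333834]), 'wrist_force': array([ 0.61818107, -0.0037378 ,  0.78943643]), 'torque': array([-0.03198516,  0.02881041,  0.01046104]), 'grip_force': 0.0, 'width': 0.9992824642233642}
[ 0.18576185 -0.0192088   1.67007483] [[ 0.01501989 -0.98083806  0.19424495]
 [-0.99985162 -0.01309459  0.01119203]
 [-0.00843401 -0.19438424 -0.98088921]] [-0.16906638 -1.04601188  0.90296035]
track {'rect': [356.8, 236.2, 129.3, 125.3], 'score': 0.76} [[ 0.527 -0.116  0.02 ]]
carrier {'rect': [394.2, 264.4, 47.2, 44.2], 'score': 0.59} [[ 0.445 -0.218  0.04 ]]
large_prop {'rect': [173.8, 280.0, 34.8, 36.7], 'score': 0.78} [[0.394 0.391 0.029]]
large_prop {'rect': [220.7, 280.6, 26.8, 33.2], 'score': 0.61} [[0.396 0.26  0.022]]
large_prop {'rect': [259.5, 227.4, 34.8, 40.7], 'score': 0.6} [[0.547 0.156 0.027]]
large_prop {'rect': [357.6, 238.4, 131.4, 119.5], 'score': 0.51} [[ 0.523 -0.119  0.009]]
small_prop {'rect': [223.0, 207.8, 14.2, 18.5], 'score': 0.68} [[0.605 0.263 0.019]]
jar_cobalt {'rect': [456.3, 320.6, 37.0, 34.9], 'score': 0.83} [[ 0.288 -0.373  0.102]]
tape_roll {'rect': [249.6, 165.2, 30.2, 33.2], 'score': 0.6} [[0.737 0.194 0.005]]
```

View pics/top.png

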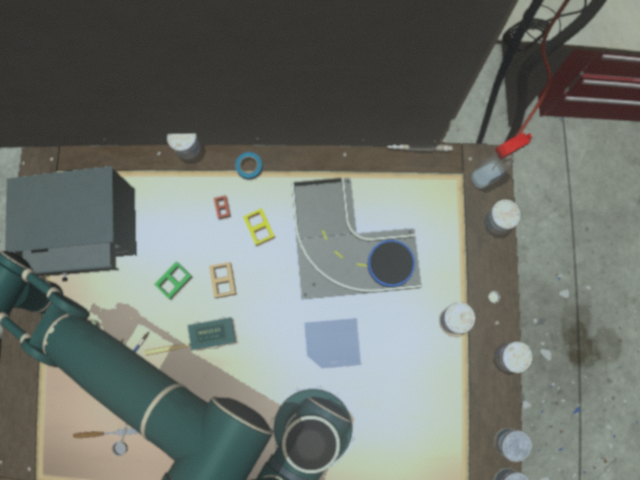

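View pics/scene.png

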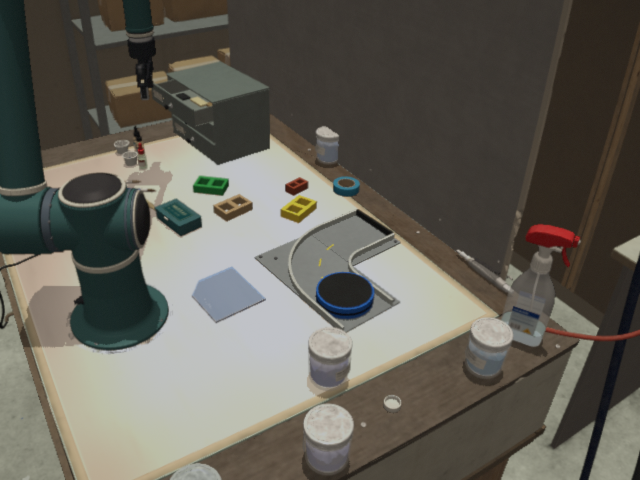

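The top view shows three large props: green (174,280), sand (222,280) and yellow (259,227). The sand one at (222,280) fits the description. The only small red one is at (222,208). The carrier is at (391,263) in the entry on the right, and the end stop is at about (318,182). I'll confirm with one crop and measure.

```bash
cat >> h.py <<'E'
def seg(C,lo,hi,roi,z):
    x0,y0,x1,y1=roi; hsv=cv2.cvtColor(C[0],cv2.COLOR_BGR2HSV); m=cv2.inRange(hsv,np.array(lo),np.array(hi))
    k=np.zeros_like(m); k[y0:y1,x0:x1]=m[y0:y1,x0:x1]
    cs,_=cv2.findContours(k,cv2.RETR_EXTERNAL,cv2.CHAIN_APPROX_NONE); c=max(cs,key=cv2.contourArea)
    w=world(c[:,0],C,z); return w,c[:,0]
def rect(w):
    (cx,cy),(a,b),t=cv2.minAreaRect((w[:,:2]*1000).astype(np.float32))
    if a<b: a,b,t=b,a,t+90
    return round(cx,1),round(cy,1),round(a,1),round(b,1),round((t+90)%180-90,1)
E
python3 - <<'E'
from h import *
s=bot.read_state(); M=R.from_rotvec(s['tcp_rot']).as_matrix(); print('toolx,y',M[:,0].round(3),M[:,1].round(3))
print(np.round(eyes.get_calibration('wrist')['T_tool_cam'],3), eyes.get_calibration('wrist')['K'])
C=cam('top')
hsv=cv2.cvtColor(C[0],cv2.COLOR_BGR2HSV)
for p in [(212,280),(222,208),(368,262),(391,263),(320,250),(309,183),(222,273)]: print(p,hsv[p[1],p[0]],C[0][p[1],p[0]])
# blue ring
w,c=seg(C,(100,120,50),(125,255,255),(360,230,425,295),0.035); print('carrier',cv2.minEnclosingCircle((w[:,:2]*1000).astype(np.float32)))
w,c=seg(C,(5,60,80),(20,255,255),(205,255,240,305),0.024); print('large',rect(w))
w,c=seg(C,(0,120,60),(8,255,255),(205,190,240,225),0.024); print('small',rect(w))
a=cv2.resize(C[0][170:310,140:430],None,fx=2.7,fy=2.7,interpolation=cv2.INTER_CUBIC); cv2.imwrite('pics/crop.png',a); print(a.shape)
E
```

```text
toolx,y [-0.892  0.452 -0.   ] [ 0.452  0.892 -0.   ]
[[ 0.    -0.952 -0.307  0.078]
 [ 1.     0.     0.    -0.   ]
 [-0.    -0.307  0.952 -0.168]
 [ 0.     0.     0.     1.   ]] [[408.28247289   0.         317.42975991]
 [  0.         408.28247289 238.71747405]
 [  0.           0.           1.        ]]
(212, 280) [ 22  61 193] [147 181 193]
(222, 208) [  7  58 110] [ 85  91 110]
(368, 262) [109 111 149] [149 108  84]
(391, 263) [90 18 72] [72 72 67]
(320, 250) [ 87  16 146] [145 146 137]
(309, 183) [53 15 67] [63 67 64]
(222, 273) [ 96  20 208] [208 205 192]
carrier ((448.72589111328125, -208.22918701171875), 62.44097900390625)
large (391.9, 264.2, 0.0, 0.0, 0.0)Traceback (most recent call last):
  File "<stdin>", line 10, in <module>
  File "h.py", line 23, in seg
    cs,_=cv2.findContours(k,cv2.RETR_EXTERNAL,cv2.CHAIN_APPROX_NONE); c=max(cs,key=cv2.contourArea)
                                                                        ~~~^^^^^^^^^^^^^^^^^^^^^^^^
ValueError: max() iterable argument is empty
```

Run:
```python
from h import *
C=cam('top')
w,c=seg(C,(8,38,80),(28,255,255),(205,255,240,305),0.024); print('large',rect(w))
w,c=seg(C,(0,70,40),(12,255,255),(205,190,240,225),0.024); print('small',rect(w))
a=cv2.resize(C[0][170:310,140:430],None,fx=2.7,fy=2.7,interpolation=cv2.INTER_CUBIC); cv2.imwrite('pics/crop.png',a); print(a.shape)
```

```text
large (398.7, 255.9, 90.7, 60.5, 11.6)
small (606.9, 266.6, 59.5, 34.1, 13.7)
(378, 783, 3)
```

View pics/crop.png

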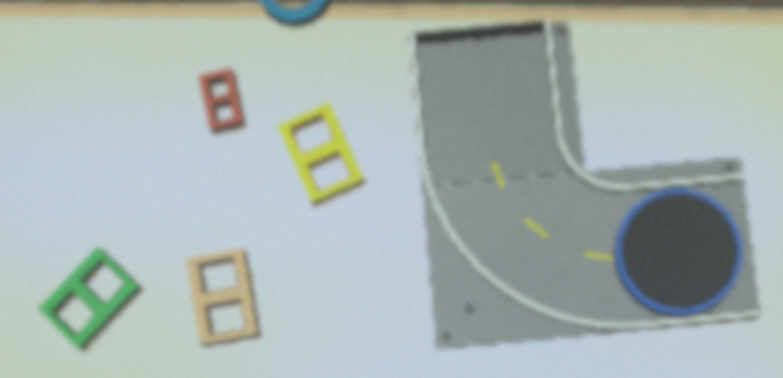

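The crop confirms it: the sand prop is at crop (224,297) and the small red one at (222,100). Both measured sizes match. Moving the wrist camera over them.

carry_out(series="0.0165 -0.034 0.0045 3.85;0.0165 -0.034 0.0045 3.85;0.0165 -0.034 0.0045 3.85;0.0165 -0.034 0.0045 3.85;0.0165 -0.034 0.0045 3.85;0.0165 -0.034 0.0045 3.85;0.0165 -0.034 0.0045 3.85;0.0165 -0.034 0.0045 3.85;0.0165 -0.034 0.0045 3.85;0.0165 -0.034 0.0045 3.85;0 0 0 0;0 0 0 0", jaw=1)

```text
time: 2.0
tool_pos: [0.4698, 0.2624, 0.2527]
tcp_rot: [0.317, -3.125, -0.001]
wrist_force: [-0.4, 0.4, -0.1]
width: 0.999
grip_force: 0.0
```

Run:
```python
from h import *
C=cam('wrist'); s=bot.read_state(); M=R.from_rotvec(s['tcp_rot']).as_matrix()
print(s['tool_pos'],s['q'].round(2),'yaw y',np.degrees(np.arctan2(M[1,1],M[0,1])))
cv2.imwrite('pics/w1.png',C[0])
for n,P in (('L',(.3987,.2559,.024)),('S',(.6069,.2666,.024))):
    u,v=pixel([P],C)[0].astype(int); print(n,u,v)
    roi=(max(u-75,0),max(v-70,0),min(u+75,640),min(v+70,480))
    w,c=seg(C,(0,70,40) if n=='S' else (6,38,80),(12,255,255) if n=='S' else (24,255,255),roi,.024); print(rect(w), world([(c[:,0].mean(),c[:,1].min()+3)],C))
```

```text
[0.46960734 0.26275179 0.25260587] [ 0.46 -0.02  1.84  0.    1.32 -1.31] yaw y 101.63130263109318
L 326 116
(404.1, 240.8, 127.9, 109.5, 9.1) [[ 0.34105734  0.22592454 -0.00074233]]
S 296 313
(604.6, 267.2, 69.6, 35.8, 14.4) [[0.57893765 0.26198205 0.0114166 ]]
```

View pics/w1.png

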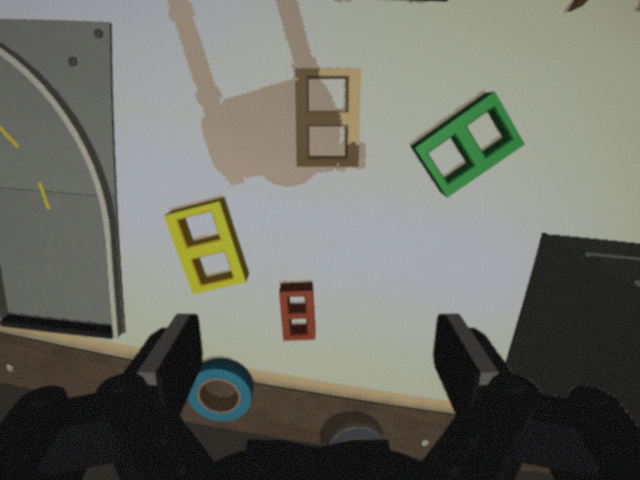

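Wrist view: sand prop at (328,118), partly in the gripper's shadow, and red prop at (297,315) with its near side visible. I'll use depth to isolate the top faces.

```bash
cat >> h.py <<'E'
def tops(C,ctr,z,rad,tol=.006):
    v,u=np.mgrid[0:480,0:640]; px=np.c_[u.ravel(),v.ravel()]; ok=C[1].ravel()>0
    w=world(px[ok],C); m=(np.abs(w[:,2]-z)<tol)&(np.hypot(w[:,0]-ctr[0],w[:,1]-ctr[1])<rad); return w[m],px[ok][m]
E
python3 - <<'E'
from h import *
C=cam('wrist')
print(world([(328,118)],C,.024),rect(world([(295,68),(360,68),(362,167),(296,167)],C,.024)))
for P,r in (((.3987,.2559),.062),((.6069,.2666),.045)):
    w,_=tops(C,P,.024,r); print(len(w),np.median(w[:,2]) if len(w) else 0,rect(w))
E
```

```text
[[0.3996367  0.25814899 0.024     ]] (400.1, 259.5, 90.5, 63.9, 11.7)
3945 0.02538042836951604 (400.0, 257.4, 89.7, 60.3, 12.0)
1337 0.025130343288569668 (609.0, 268.1, 62.1, 36.4, 14.0)
```

carry_out(series="-0.0175 -0.001 -0.04 0;-0.0175 -0.001 -0.04 0;-0.0175 -0.002 -0.04 0;-0.0175 -0.001 -0.04 0;0 0 -0.03 0;0 0 -0.02 0;0 0 -0.012 0;0 0 -0.011 0;0 0 0 0;0 0 0 0")

```text
time: 3.35
tool_pos: [0.4006, 0.2576, 0.0203]
tcp_rot: [-0.318, 3.124, 0.001]
wrist_force: [0.3, 0.2, -0.1]
width: 0.999
grip_force: 0.0
```

carry_out(series="0 0 0 0;0 0 0 0;0 0 0 0;0 0 0 0;0 0 0 0;0 0 0 0", jaw=-1, grip_force=35)

```text
time: 4.1
tool_pos: [0.4, 0.2572, 0.0197]
tcp_rot: [0.319, -3.125, 0.0]
wrist_force: [0.7, 0.3, -0.7]
width: 0.001
grip_force: 0.0
```

Run:
```python
from h import *
C=cam('wrist'); cv2.imwrite('pics/w2.png',C[0])
```

```text
(no output)
```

View pics/w2.png

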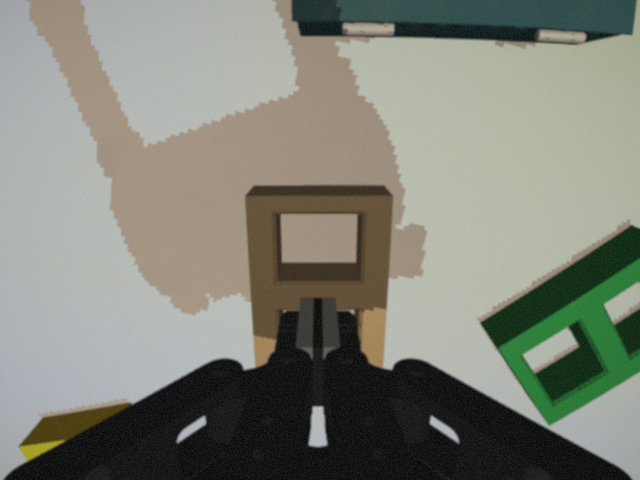

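The fingers are shut over the prop and gripped nothing. They appear to have swept over its top. I'll measure the prop and the tip height by depth.

Run:
```python
from h import *
C=cam('wrist'); s=bot.read_state(); print(s['tool_pos'],s['wrist_force'],s['width'])
for p in [(320,195),(320,296),(262,330),(375,330),(318,200),(260,240),(376,240),(309,303),(309,320),(309,340),(290,320),(330,303),(265,360),(378,360)]: print(p,world([p],C)[0].round(4))
w,q=tops(C,(.4,.257),.025,.075,.005); print(rect(w),len(w),w[:,:2].min(0),w[:,:2].max(0))
```

```text
[0.39995077 0.25716456 0.01964243] [0.08488444 0.84028953 0.32678229] -0.0017785538174680856
(320, 195) [0.356  0.2486 0.0252]
(320, 296) [0.3998 0.2577 0.0256]
(262, 330) [0.422  0.2355 0.0252]
(375, 330) [0.4117 0.2856 0.0251]
(318, 200) [0.3582 0.2482 0.0254]
(260, 240) [0.3798 0.2279 0.0253]
(376, 240) [0.3699 0.2753 0.0258]
(309, 303) [0.3901 0.2514 0.0536]
(309, 320) [0.3902 0.2517 0.0658]
(309, 340) [0.3905 0.252  0.0777]
(290, 320) [0.3955 0.2457 0.0586]
(330, 303) [0.3887 0.2589 0.0534]
(265, 360) [0.4374 0.2394 0.0254]
(378, 360) [0.4266 0.2908 0.0257]
(396.1, 256.4, 82.5, 60.5, 11.7) 13421 [0.34990421 0.21884245] [0.44187059 0.29372823]
```

The prop hasn't moved. By depth the shut tips are at about z 0.05, well above where the stated geometry puts them. I'll measure the tips properly, shut and then open.

```bash
cat > tip.py <<'E'
from h import *
C=cam('wrist'); s=bot.read_state(); M=R.from_rotvec(s['tcp_rot']).as_matrix()
v,u=np.mgrid[0:480,0:640]; px=np.c_[u.ravel(),v.ravel()]; d=C[1].ravel(); px=px[d>0]
t=(world(px,C)-s['tool_pos'])@M
for lab,m in (('left',t[:,1]<0),('right',t[:,1]>0)):
    m=m&(np.abs(t[:,0])<.02)&(s['tool_pos'][2]-t[:,2]>.030)&(np.abs(t[:,1])<.07)
    q=t[m]; 
    if len(q): k=np.argsort(q[:,2])[-15:]; print(lab,len(q),'tip tool xyz mm',(q[k].mean(0)*1000).round(1),px[m][k].mean(0),'y range',q[:,1].min().round(4),q[:,1].max().round(4))
print(s['tool_pos'],s['width'])
E
python3 tip.py
```

```text
left 27544 tip tool xyz mm [ 10.2  -4.2 -28. ] [307.8        297.06666667] y range -0.0625 -0.0
right 26919 tip tool xyz mm [ 10.3   3.4 -28.2] [327.93333333 297.13333333] y range 0.0 0.0618
[0.39994025 0.25715798 0.01963964] -0.004310844085104163
```

carry_out(series="0 0 0.02 0;0 0 0 0;0 0 0 0;0 0 0 0;0 0 0 0;0 0 0 0", jaw=1)

```text
time: 5.0
tool_pos: [0.3997, 0.257, 0.0393]
tcp_rot: [0.319, -3.125, 0.0]
wrist_force: [-0.7, -0.3, -0.4]
width: 1.001
grip_force: 0.0
```

```bash
python3 tip.py
```

```text
left 24340 tip tool xyz mm [  1.1 -43.5 -38.1] [199.53333333 331.93333333] y range -0.07 -0.0001
right 24621 tip tool xyz mm [  0.1  42.3 -38.2] [434.93333333 334.33333333] y range 0.0001 0.07
[0.39986498 0.25708313 0.03945831] 0.9980553343369151
```

By depth, the real tips stand 28 mm behind the reported TCP when shut and about 39 mm behind when open. That is some 42 mm off the stated geometry along z, with no sideways offset. I'll correct for it and descend gently to TCP z of about -0.028.

carry_out(series="0 0 -0.02 0;0 0 -0.015 0;0 0 -0.01 0;0 0 -0.01 0;0 0 -0.006 0;0 0 -0.006 0;0 0 0 0;0 0 0 0")

```text
time: 6.05
tool_pos: [0.4003, 0.2573, -0.0271]
tcp_rot: [-0.319, 3.125, 0.0]
wrist_force: [0.3, -0.4, 0.4]
width: 1.002
grip_force: 0.0
```

```bash
sed 's/>.030)/>.004)/' tip.py > tip2.py
python3 - <<'E'
from h import *
C=cam('wrist'); s=bot.read_state(); cv2.imwrite('pics/w3.png',C[0]); print(s['tool_pos'],s['wrist_force'])
E
```

```text
[ 0.40035608  0.25737315 -0.02695525] [0.42499371 0.43167936 0.02790821]
```

View pics/w3.png

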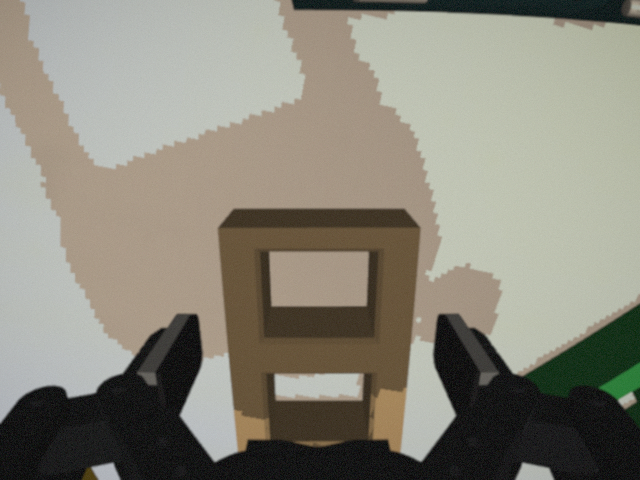

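The prop is centred between the open pads, with the tips at (185,315) and (450,315), and there is no contact force. Closing.

carry_out(series="0 0 0 0;0 0 0 0;0 0 0 0;0 0 0 0;0 0 0 0;0 0 0 0", jaw=-1, grip_force=35)

```text
time: 6.85
tool_pos: [0.4004, 0.2574, -0.0268]
tcp_rot: [-0.318, 3.125, 0.001]
wrist_force: [-0.3, -0.3, 4.9]
width: 0.695
grip_force: 39.1
```

Gripped: a width of 0.695 is about 59 mm. Lifting and carrying it near the carrier.

carry_out(series="0 0 0.01 0;0 0 0.03 0;0 0 0.045 0;0 0 0.05 0;0 -0.01 0.05 0;0.005 -0.03 0.04 0;0.005 -0.04 0 0;0.005 -0.04 0 0;0.005 -0.04 0 0;0.005 -0.04 0 0;0.005 -0.04 0 0;0.005 -0.03 0 0;0.005 -0.025 0 0;0.005 -0.015 0 0;0 0 0 0;0 0 0 0;0 0 0 0")

```text
time: 8.98
tool_pos: [0.4448, -0.052, 0.1976]
tcp_rot: [0.32, -3.125, -0.001]
wrist_force: [0.7, -0.3, -1.3]
width: 0.696
grip_force: 38.6
```

```bash
cat >> h.py <<'E'
from scipy.optimize import least_squares
def circ(w):
    f=lambda p:np.hypot(w[:,0]-p[0],w[:,1]-p[1])-p[2]
    return least_squares(f,[w[:,0].mean(),w[:,1].mean(),.06],loss='soft_l1',f_scale=.001).x
def ringfit(C,ctr,lo=(100,100,30),hi=(128,255,255)):
    # outer edge of the blue rim at z=.035: hull of blue+black deck pixels by depth
    w,q=tops(C,ctr,.036,.085,.006); h=cv2.convexHull((w[:,:2]*1000).astype(np.float32))[:,0]/1000; return circ(h),len(w),np.median(w[:,2]),h
E
python3 - <<'E'
from h import *
C=cam('wrist'); s=bot.read_state(); print(s['tool_pos'],s['width'])
c,n,z,h=ringfit(C,(.449,-.208)); print(c,n,z)
cv2.imwrite('pics/w4.png',C[0])
E
```

```text
[ 0.44481564 -0.05205164  0.19761369] 0.6932737070516808
[ 0.45192486 -0.20986948  0.06481395] 18515 0.03651827896703003
```

View pics/w4.png

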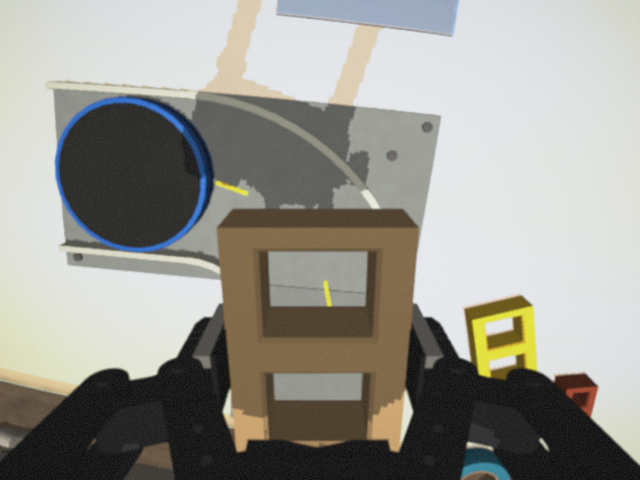

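The carrier shows at (132,173) and fits a circle at (0.452,-0.210) with radius 64.8 mm, as stated. The prop is held squarely. Placing it.

carry_out(series="0.001 -0.02 0 0;0.001 -0.033 0 0;0.001 -0.033 0 0;0.001 -0.033 0 0;0.001 -0.025 -0.02 0;0.001 -0.01 -0.03 0;0.001 -0.004 -0.04 0;0 0 -0.04 0;0 0 -0.03 0;0 0 -0.015 0;0 0 -0.008 0;0 0 -0.003 0;0 0 -0.002 0;0 0 0 0;0 0 0 0")

```text
time: 10.9
tool_pos: [0.4524, -0.2111, 0.0103]
tcp_rot: [-0.318, 3.124, -0.001]
wrist_force: [0.4, 0.3, -1.3]
width: 0.695
grip_force: 38.6
```

carry_out(series="0 0.001 -0.001 0;0 0 -0.001 0;0 0 0 0;0 0 0 0")

```text
time: 11.4
tool_pos: [0.4521, -0.2098, 0.0082]
tcp_rot: [-0.319, 3.125, 0.0]
wrist_force: [-2.8, 2.2, 6.4]
width: 0.694
grip_force: 39.4
```

carry_out(series="0 0 0 0;0 0 0 0;0 0 0 0;0 0 0 0;0 0 0 0;0 0 0.01 0;0 0 0.03 0;0 0 0.05 0;0 0.01 0.05 0;0 0.02 0.04 0;0 0.04 0 0;0 0.05 0 0;0 0.03 0 0;0 0.015 0 0;0 0 0 0;0 0 0 0", jaw=1)

```text
time: 13.4
tool_pos: [0.4521, -0.0457, 0.1878]
tcp_rot: [-0.318, 3.125, -0.001]
wrist_force: [-0.7, -0.4, 0.2]
width: 0.999
grip_force: 0.0
```

Run:
```python
from h import *
C=cam('wrist'); s=bot.read_state(); print(s['tool_pos'],s['width'],s['wrist_force'])
c,n,z,h=ringfit(C,(.452,-.21)); print(c,n,z)
w,_=tops(C,c[:2],.060,.07); print(np.median(w[:,2]),rect(w))
# plate points
w,q=tops(C,(.52,-.12),.006,.3,.004); h=cv2.convexHull(q.astype(np.int32))[:,0]
cv2.imwrite('pics/w5.png',C[0])
```

```text
[ 0.45208768 -0.045777    0.18774479] 1.0006521037607936 [ 0.12139931 -0.52786717 -0.7069303 ]
[ 0.45196776 -0.20995232  0.06475236] 11817 0.03651361335654246
0.06013026078971251 (452.2, -210.2, 89.7, 62.3, 11.3)
```

View pics/w5.png

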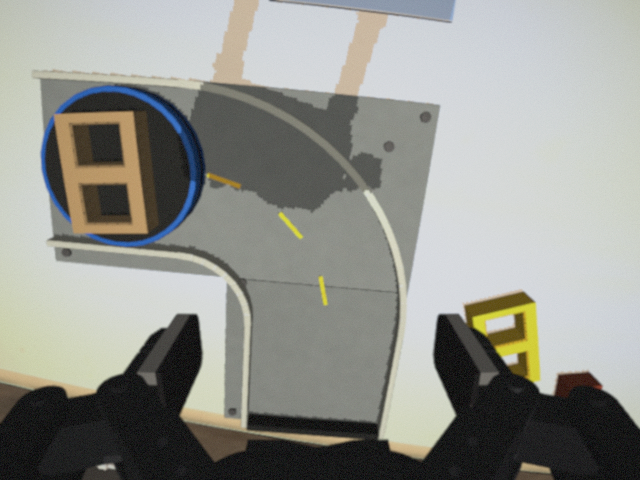

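The large prop is centred within 0.5 mm at yaw 11.5°. Both rails and the end stop (black bar at (315,420)) are visible. I'll fit the track pose from the rail-top depth points.

Run:
```python
from h import *
C=cam('wrist')
w,q=tops(C,(.527,-.116),.0205,.26,.0035)
k=(np.hypot(w[:,0]-.452,w[:,1]+.21)>.0665)&(q[:,1]<300); w=w[k]
s=np.linspace(0,1,400)[:,None]; a=np.linspace(np.pi,np.pi/2,400)
def model():
    L=[]
    for off in (-72,72):  # left of travel = -x first
        r=135-off; x0=42.5-r
        L+= [np.c_[np.full(400,x0),-168+s*125.5], np.c_[42.5+r*np.cos(a),-42.5+r*np.sin(a)], np.c_[42.5+s*115,np.full(400,-42.5+r)]]
    return np.vstack(L)/1000
from scipy.spatial import cKDTree
T=cKDTree(model())
def f(p):
    c,sn=np.cos(p[2]),np.sin(p[2]); d=w[:,:2]-p[:2]
    return T.query(np.c_[d[:,0]*c+d[:,1]*sn,-d[:,0]*sn+d[:,1]*c])[0]
best=min((least_squares(f,[.527,-.116,t],loss='soft_l1',f_scale=.002) for t in (-.1,0,.1)),key=lambda r:r.cost)
p=best.x; print(len(w),p,np.degrees(p[2]),'median/90% resid',np.percentile(best.fun,[50,90]))
c,sn=np.cos(p[2]),np.sin(p[2])
toW=lambda P:(p[0]+c*P[0]-sn*P[1],p[1]+sn*P[0]+c*P[1])
print('corners px',pixel([(*toW((-.168,.168)),.005),(*toW((-.168,-.168)),.005),(*toW((.1575,.0925)),.023)],C))
d=np.array([.452,-.21])-p[:2]; print('carrier in track',d[0]*c+d[1]*sn,-d[0]*sn+d[1]*c,'home',toW((.0925,.0925)))
np.save('track.npy',p)
```

```text
5431 [ 0.53639611 -0.11217914  0.10664439] 6.1102737383808625 median/90% resid [0.00162632 0.00285615]
corners px [[440.36121596 104.75272125]
 [ 40.25760477  70.12145095]
 [313.1051758  429.05802283]]
carrier in track -0.09432893350601435 -0.0882818073601425 home (np.float64(0.6185246916612659), np.float64(-0.010358723369853357))
```

carry_out(series="0.015 0.03 0 0.5;0.015 0.04 0 0.5;0.015 0.04 0 0.5;0.015 0.04 0 0.5;0.015 0.04 0 0.5;0.015 0.04 0 0;0.015 0.04 0 0;0.015 0.03 -0.03 0;0.015 0.013 -0.04 0;0.013 0 -0.04 0;0.008 0 -0.04 0;0 0 -0.03 0;0 0 0 0;0 0 0 0")

```text
time: 15.25
tool_pos: [0.6091, 0.2679, 0.0086]
tcp_rot: [-0.385, 3.117, 0.0]
wrist_force: [0.3, -0.2, 1.0]
width: 0.997
grip_force: 0.0
```

Run:
```python
from h import *
C=cam('wrist'); s=bot.read_state(); print(s['tool_pos'])
w,q=tops(C,(.608,.2675),.0245,.05,.005); print(len(w),np.median(w[:,2]),rect(w),q.min(0),q.max(0))
```

```text
[0.60965577 0.26831398 0.00953881]
8769 0.025244219995019218 (608.9, 268.0, 61.1, 36.4, 14.2) [273 233] [365 368]
```

carry_out(series="-0.0005 0 -0.015 0;0 0 -0.008 0;0 0 -0.005 0;0 0 -0.0025 0;0 0 0 0;0 0 0 0")

```text
time: 16.05
tool_pos: [0.6078, 0.2683, -0.0225]
tcp_rot: [-0.387, 3.117, 0.0]
wrist_force: [0.7, -0.6, 1.1]
width: 1.0
grip_force: 0.0
```

carry_out(series="0 0 0 0;0 0 0 0;0 0 0 0;0 0 0 0;0 0 0 0;0 0 0 0;0 0 0 0", jaw=-1, grip_force=30)

```text
time: 16.92
tool_pos: [0.6077, 0.2682, -0.0226]
tcp_rot: [-0.387, 3.117, 0.0]
wrist_force: [-0.4, -0.0, 2.3]
width: 0.415
grip_force: 31.2
```

carry_out(series="0 0 0.01 0;0 0 0.03 0;0 0 0.045 0;0 -0.01 0.05 0;-0.005 -0.03 0.03 0;-0.015 -0.045 0 -0.5;-0.016 -0.048 0 -0.5;-0.016 -0.048 0 -0.5;-0.016 -0.048 0 -0.5;-0.016 -0.048 0 -0.6;-0.016 -0.048 0 0;-0.016 -0.048 0 0;-0.016 -0.045 0 0;-0.012 -0.03 0 0;-0.008 -0.02 0 0;-0.005 -0.01 0 0;0 0 0 0;0 0 0 0;0 0 0 0")

```text
time: 19.3
tool_pos: [0.4507, -0.2091, 0.1421]
tcp_rot: [0.318, -3.125, -0.0]
wrist_force: [0.6, 0.1, -0.7]
width: 0.416
grip_force: 30.9
```

Run:
```python
from h import *
C=cam('wrist'); s=bot.read_state(); print(s['tool_pos'])
w,q=tops(C,s['tool_pos'],s['tool_pos'][2]+.0475,.05,.005)
hsv=cv2.cvtColor(C[0],cv2.COLOR_BGR2HSV)[q[:,1],q[:,0]]; r=(hsv[:,1]>90)&((hsv[:,0]<14)|(hsv[:,0]>170)); print(r.sum(),rect(w[r]))
w,q=tops(C,(.452,-.21),.060,.07,.004); hsv=cv2.cvtColor(C[0],cv2.COLOR_BGR2HSV)[q[:,1],q[:,0]]; print(len(w),rect(w))
```

```text
[ 0.45073661 -0.20913298  0.14216877]
12238 (451.4, -205.3, 61.4, 46.1, 11.7)
5640 (452.2, -210.2, 90.7, 60.4, 11.8)
```

carry_out(series="0 -0.001 -0.03 0;0 0 -0.03 0;0 0 -0.02 0;0 0 -0.012 0;0 0 -0.007 0;0 0 -0.003 0;0 0 -0.001 0;0 0 0 0;0 0 0 0")

```text
time: 20.48
tool_pos: [0.4508, -0.211, 0.0397]
tcp_rot: [-0.316, 3.125, -0.001]
wrist_force: [-0.0, 0.1, -0.2]
width: 0.418
grip_force: 31.0
```

carry_out(series="0.0005 0.0008 -0.0015 0;0 0 -0.001 0;0 0 -0.0008 0;0 0 0 0;0 0 0 0")

```text
time: 21.1
tool_pos: [0.451, -0.21, 0.0363]
tcp_rot: [0.316, -3.126, -0.0]
wrist_force: [-3.1, 1.3, 5.1]
width: 0.416
grip_force: 31.6
```

carry_out(series="0 0 0 0;0 0 0 0;0 0 0 0;0 0 0 0;0 0 0 0;0 0 0.01 0;0 0 0.03 0;0 0 0.04 0;0 0.01 0.04 0;0 0.02 0.04 0;0 0.04 0 0;0 0.04 0 0;0 0.02 0 0;0 0 0 0;0 0 0 0", jaw=1)

```text
time: 22.98
tool_pos: [0.4511, -0.0805, 0.1963]
tcp_rot: [-0.316, 3.125, -0.001]
wrist_force: [0.4, 0.5, -0.2]
width: 0.999
grip_force: 0.0
```

```bash
cat > chk.py <<'E'
from h import *
import sys
def chk(n,ctr):
    C=cam(n); s=bot.read_state(); print(s['time'],s['tool_pos'],s['width'])
    c,k,z,h=ringfit(C,ctr); print('carrier',c.round(4),k)
    for zz in (.0595,.0835):
        w,_=tops(C,c[:2],zz,.07); print(zz,len(w),rect(w) if len(w)>50 else '')
    return C,c
if __name__=='__main__': C,c=chk(sys.argv[1],(float(sys.argv[2]),float(sys.argv[3])))
E
python3 chk.py wrist .452 -.21
```

```text
23.025 [ 0.45110171 -0.08075873  0.19620988] 1.0000228913987508
carrier [ 0.4519 -0.21    0.0646] 9906
0.0595 4111 (452.3, -210.4, 90.7, 61.9, 11.8)
0.0835 3409 (452.1, -210.1, 60.0, 37.9, 11.5)
```

The stack is centred within 1 mm and the yaws match. Now I'll go behind the carrier, turn the tool so its x axis lies along the travel direction, and half-close the fingers for a two-finger push.

carry_out(series="0.001 -0.023 0 -9.5;0.001 -0.023 0 -9.5;0.001 -0.023 0 -9.5;0.001 -0.023 0 -9.5;0.001 -0.023 0 -9.5;0.0013 -0.023 0 -9.5;0.0013 -0.023 0 -9.5;0.0013 -0.023 0 -9.5;0.0013 -0.023 0 -9.5;0.0013 -0.022 0 -10;0 0 -0.03 0;0 0 -0.03 0;0 0 0 0;0 0 0 0;0 0 0 0", jaw=-0.3)

```text
time: 24.9
tool_pos: [0.4635, -0.31, 0.1377]
tcp_rot: [2.1, 2.333, 0.0]
wrist_force: [0.1, 0.8, 0.4]
width: 0.352
grip_force: 0.0
```

```bash
sed 's/>.030)/>.095)/' tip.py > tip2.py; python3 tip2.py
python3 - <<'E'
from h import *
s=bot.read_state(); M=R.from_rotvec(s['tcp_rot']).as_matrix(); print(s['q'].round(2),np.degrees(np.arctan2(M[1,0],M[0,0])))
C=cam('scene'); cv2.imwrite('pics/s2.png',cv2.resize(C[0][150:400,150:480],None,fx=2.2,fy=2.2))
E
python3 chk.py wrist .452 -.21
```

```text
left 26498 tip tool xyz mm [  0.4 -14.6 -26.3] [278.93333333 316.86666667] y range -0.0628 -0.0
right 26612 tip tool xyz mm [  0.2  15.5 -26.3] [356.06666667 317.26666667] y range 0.0001 0.0645
[ 0.46345232 -0.30984642  0.13764337] 0.3458238232691146
[-0.63  0.1   1.93 -0.    1.11 -0.74] 96.03797421244577
25.05 [ 0.46318139 -0.30949011  0.13719525] 0.3498996612209013
carrier [ 0.4524 -0.2105  0.0645] 14620
0.0595 8600 (452.3, -210.2, 90.6, 60.4, 11.5)
0.0835 6379 (452.5, -210.3, 60.5, 36.5, 11.5)
```

View pics/s2.png

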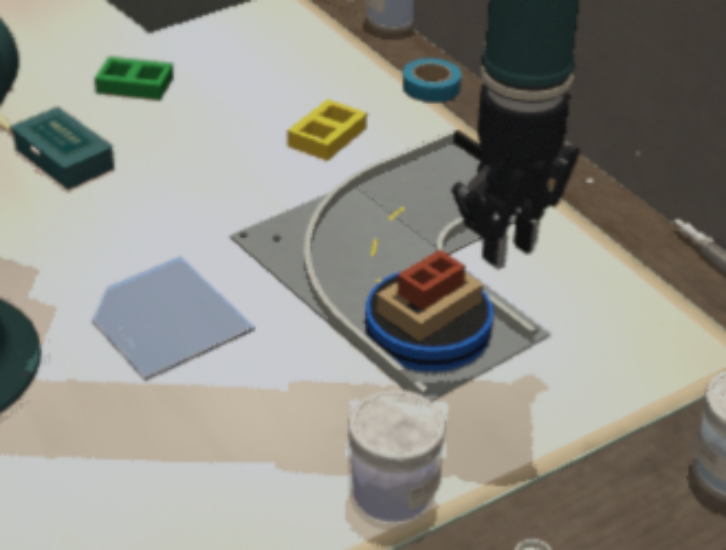

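The picture shows the stack well centred on the carrier at (430,300), with the gripper behind it. I'll descend and plan the push rows.

carry_out(series="0 0 -0.04 0;0 0 -0.04 0;0 0 -0.03 0;0 0 -0.02 0;0 0 -0.012 0;0 0 0 0;0 0 0 0")

```text
time: 25.92
tool_pos: [0.4634, -0.3096, -0.005]
tcp_rot: [2.1, 2.334, 0.0]
wrist_force: [-0.0, 0.3, 0.3]
width: 0.35
grip_force: 0.0
```

```bash
cat > plan.py <<'E'
from h import *
p=np.load('track.npy'); c,sn=np.cos(p[2]),np.sin(p[2]); Rt=np.array([[c,-sn],[sn,c]])
B=.0737
def pose(s):  # s: arc length from entry straight y=-.0883 of the carrier centre
    s1=.0883-.0425; A=.135*np.pi/2
    if s<s1: P,h=(-.0925,-.0883+s),90
    elif s<s1+A:
        a=np.pi-(s-s1)/.135; P,h=(.0425+.135*np.cos(a),-.0425+.135*np.sin(a)),np.degrees(a)-90
    else: P,h=(.0425+s-s1-A,.0925),0
    u=np.array([np.cos(np.radians(h)),np.sin(np.radians(h))])
    return np.r_[p[:2]+Rt@(np.array(P)-B*u), h+np.degrees(p[2])]
print('total',.0458+.135*np.pi/2+.05)
def rows(s0,s1,n,cur=None):
    s=bot.read_state(); M=R.from_rotvec(s['tcp_rot']).as_matrix(); k=np.r_[s['tool_pos'][:2],np.degrees(np.arctan2(M[1,0],M[0,0]))]
    print('now',k,s['tool_pos'][2],s['wrist_force'])
    out=[]
    for t in np.linspace(s0,s1,n+1)[1:]:
        d=pose(t)-k; d=np.r_[d[:2].round(4),d[2].round(1)]; k=k+d; out.append('%g %g 0 %g'%tuple(d))
    print('; '.join(out))
import sys
rows(float(sys.argv[1]),float(sys.argv[2]),int(sys.argv[3]))
E
python3 plan.py -.022 .058 20; python3 tip.py
```

```text
total 0.30785750411731105
now [ 0.46338248 -0.30962712 96.04339049] -0.004999857142731601 [-0.00270466  0.26311075  0.34428971]
0.0002 0.0086 0 0.1; -0.0004 0.004 0 -0; -0.0005 0.004 0 -0; -0.0004 0.004 0 -0; -0.0004 0.0039 0 -0; -0.0004 0.004 0 -0; -0.0005 0.004 0 -0; -0.0004 0.004 0 -0; -0.0004 0.0039 0 -0; -0.0004 0.004 0 -0; -0.0005 0.004 0 -0; -0.0004 0.004 0 -0; -0.0004 0.004 0 -0; -0.0004 0.0039 0 -0; -0.0005 0.004 0 -0; -0.0004 0.004 0 -0; -0.0005 0.0039 0 -0.1; -0.0026 0.0038 0 -1.7; -0.0024 0.0039 0 -1.7; -0.0023 0.0039 0 -1.7
left 26176 tip tool xyz mm [  4.4 -19.9 -35. ] [262.2        319.66666667] y range -0.0634 -0.0001
right 26319 tip tool xyz mm [  6.3  20.  -34.9] [371.26666667 315.        ] y range 0.0001 0.0644
[ 0.4634761  -0.30975315 -0.0048476 ] 0.34914656709219116
```

carry_out(series="0.0002 0.0086 0 0.1; -0.0004 0.004 0 0; -0.0005 0.004 0 0; -0.0004 0.004 0 0; -0.0004 0.0039 0 0; -0.0004 0.004 0 0; -0.0005 0.004 0 0; -0.0004 0.004 0 0; -0.0004 0.0039 0 0; -0.0004 0.004 0 0; -0.0005 0.004 0 0; -0.0004 0.004 0 0; -0.0004 0.004 0 0; -0.0004 0.0039 0 0; -0.0005 0.004 0 0; -0.0004 0.004 0 0")

```text
time: 27.98
tool_pos: [0.4563, -0.2405, -0.0061]
tcp_rot: [2.099, 2.337, -0.0]
wrist_force: [0.5, -2.2, -0.8]
width: 0.345
grip_force: 1.5
```

```bash
python3 chk.py wrist .446 -.166; python3 plan.py .042 .122 20
```

```text
28.025 [ 0.45614378 -0.23994418 -0.00615125] 0.3526481489923687
carrier [ 0.4493 -0.1701  0.0654] 34929
0.0595 30660 (452.6, -187.9, 102.0, 91.5, -79.8)
0.0835 48263 (448.8, -193.6, 88.0, 75.4, -79.3)
total 0.30785750411731105
now [ 0.45614378 -0.23994418 96.13758276] -0.0061512496349451495 [ 0.57757345 -2.46346305  1.10750363]
0.0005 0.0026 0 -0.1; -0.0025 0.0038 0 -1.7; -0.0024 0.0038 0 -1.7; -0.0023 0.0039 0 -1.7; -0.0022 0.004 0 -1.7; -0.0021 0.0041 0 -1.7; -0.002 0.0041 0 -1.7; -0.0018 0.0042 0 -1.7; -0.0017 0.0042 0 -1.7; -0.0016 0.0043 0 -1.7; -0.0014 0.0043 0 -1.7; -0.0013 0.0044 0 -1.7; -0.0012 0.0044 0 -1.7; -0.0011 0.0044 0 -1.7; -0.0009 0.0045 0 -1.7; -0.0008 0.0045 0 -1.7; -0.0007 0.0045 0 -1.7; -0.0005 0.0045 0 -1.7; -0.0004 0.0045 0 -1.7; -0.0002 0.0046 0 -1.7
```

carry_out(series="0.0005 0.0026 0 -0.1; -0.0025 0.0038 0 -1.7; -0.0024 0.0038 0 -1.7; -0.0023 0.0039 0 -1.7; -0.0022 0.004 0 -1.7; -0.0021 0.0041 0 -1.7; -0.002 0.0041 0 -1.7; -0.0018 0.0042 0 -1.7; -0.0017 0.0042 0 -1.7; -0.0016 0.0043 0 -1.7; -0.0014 0.0043 0 -1.7; -0.0013 0.0044 0 -1.7; -0.0012 0.0044 0 -1.7; -0.0011 0.0044 0 -1.7; -0.0009 0.0045 0 -1.7; -0.0008 0.0045 0 -1.7; -0.0007 0.0045 0 -1.7; -0.0005 0.0045 0 -1.7; -0.0004 0.0045 0 -1.7; -0.0002 0.0046 0 -1.7")

```text
time: 30.52
tool_pos: [0.4293, -0.1568, -0.0062]
tcp_rot: [-2.669, -1.656, 0.001]
wrist_force: [-1.5, -3.4, 0.6]
width: 0.349
grip_force: 1.6
```

```bash
cat >> h.py <<'E'
def col(C,ctr,z,rad,lo,hi,tol=.008):
    w,q=tops(C,ctr,z,rad,tol); h=cv2.cvtColor(C[0],cv2.COLOR_BGR2HSV)[q[:,1],q[:,0]]; m=np.all((h>=lo)&(h<=hi),1); return w[m]
def stack(C,ctr):
    b=col(C,ctr,.035,.09,(100,90,30),(128,255,255),.01); c=circ(cv2.convexHull((b[:,:2]*1000).astype(np.float32))[:,0]/1000) if len(b)>20 else None
    L=col(C,ctr,.0595,.07,(8,50,60),(26,255,255)); S=col(C,ctr,.0835,.06,(0,70,30),(9,255,255))
    print('carrier',c,len(b)); print('large',len(L),rect(L) if len(L)>20 else ''); print('small',len(S),rect(S) if len(S)>20 else '')
E
python3 -c "
from h import *
from plan import pose,p,Rt
s=bot.read_state();M=R.from_rotvec(s['tcp_rot']).as_matrix();c=s['tool_pos'][:2]+M[:2,0]*.072;print('expect',c)
stack(cam('wrist'),c); stack(cam('top'),c)
" .122 .202 20; python3 plan.py .122 .202 20
```

```text
total 0.30785750411731105
now [ 0.42927781 -0.15675595 63.63335433] -0.006191527834136214 [-1.47274245 -3.4045947   0.64537596]
0.0001 0.005 0 -1.6; 0 0.0045 0 -1.7; 0.0002 0.0046 0 -1.7; 0.0002 0.0045 0 -1.7; 0.0005 0.0046 0 -1.7; 0.0005 0.0045 0 -1.6; 0.0007 0.0045 0 -1.7; 0.0008 0.0045 0 -1.7; 0.001 0.0044 0 -1.7; 0.001 0.0044 0 -1.7; 0.0013 0.0044 0 -1.7; 0.0013 0.0044 0 -1.7; 0.0015 0.0043 0 -1.7; 0.0016 0.0043 0 -1.7; 0.0017 0.0042 0 -1.7; 0.0018 0.0042 0 -1.7; 0.002 0.0041 0 -1.7; 0.0021 0.004 0 -1.7; 0.0022 0.004 0 -1.7; 0.0023 0.0039 0 -1.7
expect [ 0.46125399 -0.09224608]
carrier [ 0.46052129 -0.08972374  0.06467389] 8326
large 26675 (460.4, -89.5, 91.3, 60.7, -19.5)
small 46561 (453.6, -109.2, 78.3, 60.8, 70.1)
carrier [ 0.46026531 -0.0886816   0.06362441] 162
large 194 (464.5, -78.0, 90.6, 35.9, -20.5)
small 107 (461.9, -85.7, 59.9, 24.4, -20.5)
total 0.30785750411731105
now [ 0.4292911  -0.15630267 63.69252788] -0.006241375146362485 [-1.799298   -0.82931819  0.32181868]
0.0001 0.0045 0 -1.6; 0 0.0046 0 -1.7; 0.0001 0.0045 0 -1.7; 0.0003 0.0046 0 -1.7; 0.0004 0.0045 0 -1.7; 0.0006 0.0045 0 -1.7; 0.0007 0.0045 0 -1.7; 0.0008 0.0045 0 -1.7; 0.0009 0.0045 0 -1.7; 0.0011 0.0044 0 -1.7; 0.0012 0.0044 0 -1.7; 0.0014 0.0043 0 -1.7; 0.0015 0.0044 0 -1.7; 0.0016 0.0042 0 -1.7; 0.0017 0.0042 0 -1.7; 0.0018 0.0042 0 -1.7; 0.002 0.0041 0 -1.7; 0.0021 0.0041 0 -1.7; 0.0022 0.004 0 -1.7; 0.0023 0.0039 0 -1.7
```

The carrier and stack follow and turn with the tool; the large prop is within 0.3 mm of the centre. Continuing.

carry_out(series="0.0001 0.0045 0 -1.6; 0 0.0046 0 -1.7; 0.0001 0.0045 0 -1.7; 0.0003 0.0046 0 -1.7; 0.0004 0.0045 0 -1.7; 0.0006 0.0045 0 -1.7; 0.0007 0.0045 0 -1.7; 0.0008 0.0045 0 -1.7; 0.0009 0.0045 0 -1.7; 0.0011 0.0044 0 -1.7; 0.0012 0.0044 0 -1.7; 0.0014 0.0043 0 -1.7; 0.0015 0.0044 0 -1.7; 0.0016 0.0042 0 -1.7; 0.0017 0.0042 0 -1.7; 0.0018 0.0042 0 -1.7; 0.002 0.0041 0 -1.7; 0.0021 0.0041 0 -1.7; 0.0022 0.004 0 -1.7; 0.0023 0.0039 0 -1.7")

```text
time: 33.12
tool_pos: [0.4509, -0.07, -0.0064]
tcp_rot: [-3.035, -0.806, 0.005]
wrist_force: [-5.4, -3.8, 4.5]
width: 0.347
grip_force: 2.8
```

```bash
cat > st.py <<'E'
from h import *
s=bot.read_state();M=R.from_rotvec(s['tcp_rot']).as_matrix();c=s['tool_pos'][:2]+M[:2,0]*.072
stack(cam('wrist'),c)
E
python3 st.py; python3 plan.py .202 .282 20
```

```text
carrier [ 0.51377651 -0.03018348  0.06466073] 8375
large 25796 (499.3, -41.2, 97.8, 91.5, 37.5)
small 47243 (497.9, -42.9, 78.1, 60.9, 38.5)
total 0.30785750411731105
now [ 0.45124446 -0.0695943  29.68344125] -0.006401024582603443 [-3.99194383 -1.66212286  2.02883202]
0.0033 0.004 0 -1.6; 0.0026 0.0038 0 -1.7; 0.0026 0.0037 0 -1.7; 0.0028 0.0036 0 -1.7; 0.0029 0.0035 0 -1.7; 0.003 0.0035 0 -1.7; 0.003 0.0033 0 -1.7; 0.0032 0.0033 0 -1.6; 0.0033 0.0032 0 -1.7; 0.0034 0.003 0 -1.7; 0.0034 0.003 0 -1.7; 0.0036 0.0029 0 -1.7; 0.0036 0.0027 0 -1.7; 0.0037 0.0026 0 -1.7; 0.004 0.0004 0 0; 0.004 0.0004 0 0; 0.004 0.0005 0 0; 0.0039 0.0004 0 0; 0.004 0.0004 0 0; 0.004 0.0004 0 0
```

carry_out(series="0.0033 0.004 0 -1.6; 0.0026 0.0038 0 -1.7; 0.0026 0.0037 0 -1.7; 0.0028 0.0036 0 -1.7; 0.0029 0.0035 0 -1.7; 0.003 0.0035 0 -1.7; 0.003 0.0033 0 -1.7; 0.0032 0.0033 0 -1.6; 0.0033 0.0032 0 -1.7; 0.0034 0.003 0 -1.7; 0.0034 0.003 0 -1.7; 0.0036 0.0029 0 -1.7; 0.0036 0.0027 0 -1.7; 0.0037 0.0026 0 -1.7; 0.004 0.0004 0 0; 0.004 0.0004 0 0; 0.004 0.0005 0 0; 0.0039 0.0004 0 0; 0.004 0.0004 0 0; 0.004 0.0004 0 0")

```text
time: 35.67
tool_pos: [0.5183, -0.0207, -0.0069]
tcp_rot: [-3.135, -0.17, 0.008]
wrist_force: [-4.8, 1.0, 4.0]
width: 0.347
grip_force: 2.6
```

```bash
python3 st.py; python3 plan.py .282 .308 9
```

```text
carrier [ 0.59193428 -0.0126109   0.06463148] 8338
large 27454 (592.3, -12.4, 91.4, 60.8, -78.0)
small 47598 (574.2, -16.5, 73.8, 61.0, 11.9)
total 0.30785750411731105
now [ 0.51921951 -0.02075933  6.19340425] -0.006733769270516332 [-2.75869073  0.29733366  0.1810131 ]
0.0032 0.0001 0 -0.1; 0.0029 0.0003 0 0; 0.0028 0.0003 0 0; 0.0029 0.0003 0 0; 0.0029 0.0003 0 0; 0.0028 0.0003 0 0; 0.0029 0.0004 0 0; 0.0029 0.0003 0 0; 0.0029 0.0003 0 0
```

carry_out(series="0.0032 0.0002 0 0; 0.0029 0.0003 0 0; 0.0028 0.0003 0 0; 0.0029 0.0003 0 0; 0.0029 0.0003 0 0; 0.0028 0.0003 0 0; 0.0029 0.0004 0 0; 0.0029 0.0003 0 0; 0.0015 0.0002 0 0;0 0 0 0")

```text
time: 36.98
tool_pos: [0.5448, -0.0191, -0.0061]
tcp_rot: [3.137, 0.171, -0.003]
wrist_force: [-4.3, -1.0, 0.6]
width: 0.347
grip_force: 2.4
```

carry_out(series="0.001 0.0001 0 0;0.001 0.0001 0 0;0 0 0 0")

```text
time: 37.35
tool_pos: [0.5448, -0.0191, -0.0063]
tcp_rot: [3.137, 0.172, -0.009]
wrist_force: [-9.7, -1.7, 6.8]
width: 0.347
grip_force: 5.0
```

```bash
python3 st.py
```

```text
carrier [ 0.61851449 -0.01158481  0.06474246] 8257
large 28080 (618.7, -11.7, 91.4, 60.8, -78.8)
small 46746 (599.4, -15.7, 76.0, 61.1, 11.1)
```

TCP stopped advancing and the force rose, with the carrier at the computed home. Backing straight off, then up.

carry_out(series="-0.002 -0.0002 0 0;-0.004 -0.0004 0 0;-0.01 -0.001 0 0;-0.02 -0.002 0 0;-0.02 -0.002 0 0;-0.02 -0.002 0.02 0;-0.01 0 0.04 0;0 0 0.05 0;0 0 0.04 0;0 0 0 0;0 0 0 0")

```text
time: 38.78
tool_pos: [0.4612, -0.0264, 0.1436]
tcp_rot: [3.137, 0.171, 0.001]
wrist_force: [0.7, -0.3, 0.0]
width: 0.351
grip_force: 0.0
```

```bash
python3 chk.py wrist .6185 -.0115; python3 -c "
from h import *
C=cam('wrist'); cv2.imwrite('pics/end.png',C[0])"
```

```text
38.825 [ 0.46056435 -0.02630787  0.14273147] 0.35100477961816434
carrier [ 0.618  -0.0116  0.0642] 8995
0.0595 3448 (595.5, -16.2, 90.4, 14.7, -79.2)
0.0835 0
```

View pics/end.png

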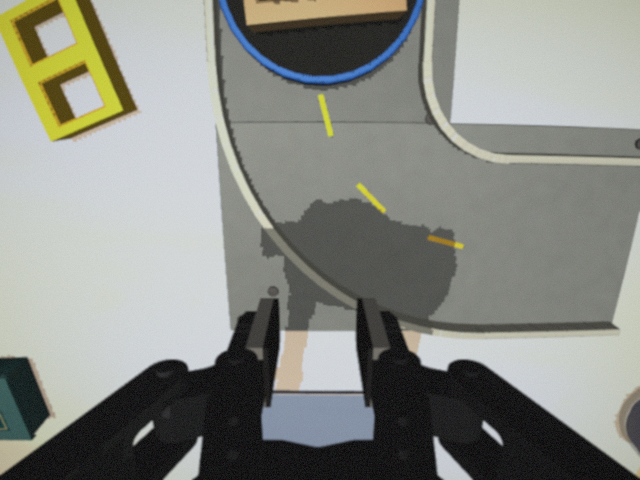

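The carrier is home but partly cut off at the top of the view (320,40). I'll raise the camera for one numeric check.

carry_out(series="0 0 0.05 0;0.02 0 0.05 0;0.03 0 0.02 0;0.02 0 0 0;0 0 0 0;0 0 0 0")

```text
time: 39.62
tool_pos: [0.5301, -0.0263, 0.2619]
tcp_rot: [-3.136, -0.171, 0.006]
wrist_force: [-0.0, -0.6, 0.1]
width: 0.347
grip_force: 0.0
```

```bash
python3 chk.py wrist .6185 -.0115; python3 -c "
from h import *
C=cam('wrist')
p=np.load('track.npy');c,s=np.cos(p[2]),np.sin(p[2])
for u in range(250,400,20):
    w=world([(u,v) for v in range(0,480)],C); d=w[:,:2]-p[:2]; x=d[:,0]*c+d[:,1]*s; m=(C[1][:,u]>0)&(abs(w[:,2]-.023)<.003)&(x>.14)&(x<.2)
    if m.any(): print(u,'stop near face x',x[m].min().round(4))
"
```

```text
39.675 [ 0.53012949 -0.02632517  0.26225526] 0.3489924029046477
carrier [ 0.6185 -0.0116  0.0647] 9546
0.0595 3875 (618.7, -11.4, 90.5, 60.5, -78.6)
0.0835 2394 (618.7, -11.8, 60.8, 35.7, -78.4)
250 stop near face x 0.1575
270 stop near face x 0.1572
290 stop near face x 0.1569
310 stop near face x 0.1599
330 stop near face x 0.1575
350 stop near face x 0.1573
370 stop near face x 0.1578
390 stop near face x 0.1402
```

Stop face measured at x of about 157.5 mm, carrier home to within about 1 mm, and the stack centred and aligned. Handing in.

```bash
python3 -c "
from workcell import bot
print(bot.finish_job())"
```

```text
the job is handed in; nothing more can be done
None
```

The job is handed in at about 40 s: the carrier is home against the end stop (within about 1 mm), both props are flat, centred within 1 mm and aligned, and the gripper is clear; the jar and tape roll were never approached, and no verdict was returned.

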